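Move a sprung-pin door between two slide chambers

ROBOT

A 7-joint arm with a two-finger parallel gripper is mounted at the origin on the work surface. World frame = base frame: x ahead of the robot, y to its left, z up, the work surface at z = 0. Lengths are in m, angles in rad, forces in N, time in s.
With the tool pointing down it reaches from about 0.425 to 0.825 m from the base axis. Payload 3.6 kg.
Tool frame: the origin (TCP) lies on the centre line of the jaws, within the pads' length; the fingertips stand 11 mm ahead of it and the grasp point (between the pads) lies 8 mm behind it; z points along the fingers, y is the line along which they close (so a half turn about z gives the same grasp; the last joint's range is limited). The gripper opens to 93 mm and grips with 3 to 60 N. Pads are 15 mm wide; open, the fingers measure 128 mm over their backs; the gripper's body (75 mm by 188 mm) begins 65 mm behind the grasp point.
Start: joints at [-0.026, 0.615, -0.013, 1.423, 0.008, 1.103, -0.04], TCP at [0.65, 0, 0.23] pointing down, gripper open.
Joint ranges: [-3.12, 3.12], [-0.3, 2.06], [-1.34, 1.32], [0.26, 2.42], [-1.36, 4.5], [0.01, 1.98], [-2.84, 2.84]. Speed limits (rad/s): [2.79, 2.79, 3.14, 3.14, 3.14, 3.14, 3.14].

INTERFACE

Orientations are given as [roll, pitch, yaw] about the fixed x, y, z axes, in that order (R = Rz(yaw) Ry(pitch) Rx(roll)).
In Python, from cell import ctrl gives the robot as it stands. The module is installed in compiled form; this text tells all that it offers.
- The arm moves only by the tool servo_tool, never from a script. Its argument "plan" is one flat list of numbers, 6 for each row, row after row: the shift along the tool's x, y, z in m, then the turn, a rotation vector about the tool's x, y, z in rad. In form: [dx, dy, dz, ax, ay, az, dx, dy, dz, ax, ay, az, ...]. A call has 1 to 10 rows; each row is the pose to reach, as a shift and turn from the pose commanded when the call began, along the tool's axes at that moment; what a row does not reach only later rows make up. A row lasts 1/8 s, in which the tool goes at most 62.5 mm and 10.7 degrees, less where a joint would pass 70% of its speed; a pose out of reach is approached as far as the arm can. A call with a gripper value outside its range is refused whole. "jaw" is the closure, from -1 (fully open) to 1 (shut), so that 0 is half open, set as the call begins (left out, the last holds). The fingers move at their own pace and stop on an object; "grip_force" is the grip in N (left out, the last holds). Time passes only in rows, so rows that repeat a pose let the fingers close. It gives the time, the measured TCP pose, the force, the opening and the grip force at its end, in the units of the state.
- ctrl.get_state(): the state, without advancing time (a new reading comes with each control period).
- ctrl.grab_frame(name): name is "scene" or "side" or "wrist"; returns a dict with "pixels" (480x640x3 uint8, red, green, blue), "mtx" (3x3 intrinsics, pixels), "origin" and "rotation" of the camera in the world. Camera axes: x right, y up, looking along -z (the intrinsics and any distortion apply to the point x, -y, -z); pixel columns grow to the right and rows downward; lengths in m; the calibration is good to about 2 mm. A picture is of the moment at which its call begins. There is no depth.
- ctrl.finish_job(): hands the job in; it is judged then, once.
Trained networks look in a picture, given as the dict that the camera call returned (one of the last four; its "shot" number tells which), for a name from the list of things; names that differ only in an ending like _2 or _b are one class to them, and where a whole thing is asked for, a point or a joint stands for the part that bears it (a point fixed in the world has none). Each returns a list of dicts, best first, with "score" (0 to 1); they miss things now and then, are a little off and sometimes report something else, mostly with a low value. They report only what shows in the picture. A call takes as long as a camera call. They do not tell look-alikes from the thing itself.
- ctrl.find_in(picture, target): "position" ([column, row] in pixels, amid what is visible of it).
The state is a dict: "time_s": time; "joint_positions": joint angles; "dq": joint speeds; "joint_torque": joint torques, N m; "ee_pos": TCP position; "tcp_rot": TCP orientation; "contact_force": force on the tool from outside, world axes, zero at the start; "torque": the same for the moment, N m; "finger_gap": finger opening in m; "gripper_force": force on a finger pad.
Only numpy, scipy, OpenCV 4.12 (cv2) and the standard library are available. Lean on these libraries where they do the work, as an engineer would, in place of code of your own. Each camera call takes 0.05 s, during which the arm holds its last target. There are 200 camera calls.

TASK

Take the dark flap door off the empty slide chamber by squeezing its two steel tabs together, which draws in its sprung hinge pins, and lift it off. Then hang it on the other chamber, the one holding glass slides: lower it gently into the hinge slots, press it fully home against the sprung lifters without forcing it, and let the pins spring out into their holes so that the door hangs there by itself. Do not drop the door or disturb the beaker, slide box and jar.

Things in the scene. Friction and masses are not known exactly. Their poses are not given: they have to be found in the camera images.
- chamber_a: empty white slide chamber, fixed, 200 mm wide (y) x 150 mm deep x 178 mm high; origin on the bench under it, z up, +x out of its open front, where an aluminium hinge rail stands off the top edge. The door hangs here at the start, axes parallel to the chamber's
- chamber_b: the same chamber, fixed, with a row of glass slides inside and no door at the start; same axes and hinge rail, but its rail is clamped in height slots at a height that is not measured (see point hinge_b)
- hinge_a (a point): middle of the empty chamber's hinge axis (axis along y), 100 mm in front (+x) of its origin and 200 mm above the bench
- hinge_b (a point): point 100 mm in front (+x) of the slide-holding chamber's origin, 200 mm above the bench: x and y are those of its hinge axis (along y), but the true seated axis lies anywhere from 13 mm below to 13 mm above this point, differing from case to case: find it by feel
- slot_left (a point): the open-topped U slot at the +y end of chamber_b's rail, 74.5 mm from hinge_b (height as unsure as there). 16.4 mm wide in x, mouth flared, flat seat 7 mm below the axis. A sprung lifter stands 6 mm above the seat and pushes a boss up: 3 N when first touched, 5 N at the seat; then rigid. Chamber_a has the same slots
- slot_right (a point): the same slot at the -y end (both lifters together: 10.5 N at the seat). Outside each slot stands a cheek, inner face 82 mm from the rail's middle, flared top 28 mm above the axis, with an 8.5 mm square pin hole on the axis. Pressing the door on the rail with more than 28 N would be forcing it
- door: loose dark-steel flap door, 0.24 to 0.38 kg; origin midway along its hinge axis, z up, y along the hinge. Panel 124 mm wide, 6 mm thick, hanging to 110 mm below the axis. Top bar 12 mm thick in x, 140 mm long, top 4 mm above the axis; at its ends round bosses, 14 mm diameter, reach to y = +-80 mm and sit in the slots
- door_axis (a point): the door's origin and axes. Bosses must be within about 2 mm of the bottom of the seats for the pins to enter the holes; the lifters then press the pins up against the holes. Released higher, the door just stands on the lifters, not locked
- tab_left (a point): outer face of the door's +y steel tab, 30 mm above the hinge axis. Two upright tabs, 18 mm wide in x, 5 mm thick in y, from 6 to 42 mm above the axis, one per pin; outer faces at y = +-26 mm with pins out, +-13 mm drawn in. Squeezing them together draws both pins in, to a stop; a grip of some 35 N then holds the door
- tab_right (a point): outer face of the door's -y tab, otherwise as tab_left
- pin_left (a joint): draw of the pin at the door's +y end, m: 0 fully out, 0.013 fully in (stop). Pin of 6 mm diameter, round end reaching to 91 mm from the door's middle when out; its spring takes 5.6 N at 0 and 11 N at the stop
- pin_right (a joint): draw of the pin at the door's -y end, m, as pin_left
- beaker: bystander: glass beaker, 60 mm wide, 70 mm high; origin under its centre
- slide_box: bystander: closed grey box 60 x 100 x 35 mm; origin under its centre
- stain_jar: bystander: amber jar 48 mm wide, 75 mm high; origin under its centre
Things that resemble listed ones, but are neither listed nor needed, are in the scene too. There is more than one size of the door; the job needs the smallest.

How it is judged:
On the way:
1. the door is lifted clear of the empty chamber's hinge slots with both pins drawn in (z of door_axis in the frame of chamber_a above 0.22 m and value of joint each of pin_left, pin_right above 0.008 m), for 0.1 s.
At the end, for the whole second after the job is handed in: The door hangs at rest on the chamber with the slides: its hinge axis within 5 mm (x) and 4 mm (y) of the chamber's hinge axis, parallel to it within 0.06 rad, 184 to 215.8 mm above the bench, door upright within 0.25 rad, and both pins sprung out to within 3 mm of their full reach, in their holes (x of door_axis in the frame of chamber_b between 0.095 and 0.105 m and y of door_axis in the frame of chamber_b between -0.004 and 0.004 m and z of door_axis in the frame of chamber_b between 0.184 and 0.2158 m and value of joint each of pin_left, pin_right below 0.003 m and angle between the y axis of door_axis and the y axis of chamber_b, either way round below 0.06 rad and angle between door_axis's own z axis and vertical below 0.25 rad and linear speed of door below 0.03 m/s); the robot touches nothing.
It fails at once if the door is pressed or knocked against the chamber with the slides with more than 28 N (contact force between door and chamber_b above 28 N).
It fails at once if the door is dropped (its hinge axis below 150 mm) (height (world z) of door_axis below 0.15 m).
It fails at once if the beaker is moved by more than 15 mm (distance of beaker from where it was at the start of the episode above 0.015 m).
It fails at once if the slide box is moved by more than 15 mm (distance of slide_box from where it was at the start of the episode above 0.015 m).
It fails at once if the stain jar is moved by more than 15 mm (distance of stain_jar from where it was at the start of the episode above 0.015 m).
It also fails if it takes over 51 s, if anything falls off the work surface, if the arm or the gripper's body presses on something with over 40 N, if the wrist force passes 120 N, or if a joint passes its speed limit or range.

## Working session

There is one attempt and no reset: what is moved stays moved. The work goes in short steps, Python scripts to look and compute and a tool call to move; the robot and the scene stay as the last step left them, time stands still between calls to the robot, and variables do not carry over. Pictures are saved under pics/ and viewed, at most 10 in all, crops included, and the job is handed in when it is done.

Besides the shell and the picture viewer there is one more tool, called after "Request:" as name(argument=value, ...), one argument or row to a line, values as JSON. servo_tool: Moves the arm, as the interface text tells. Its arguments: {"type":"object","properties":{"plan":{"type":"array"},"jaw":{"type":"number"},"grip_force":{"type":"number"}},"required":["plan"]}

```bash
mkdir -p pics
cat > h.py <<'E'
import numpy as np, cv2, pickle
from cell import ctrl
from scipy.spatial.transform import Rotation as R
def ray(f,p):
    m=np.array(f["mtx"]);d=np.array([(p[0]-m[0,2])/m[0,0],-(p[1]-m[1,2])/m[1,1],-1.])
    return np.array(f["origin"]),np.array(f["rotation"])@d
def atz(f,p,z):
    o,d=ray(f,p);return o+d*(z-o[2])/d[2]
def proj(f,P):
    c=np.array(f["rotation"]).T@(np.array(P)-np.array(f["origin"]));m=np.array(f["mtx"])
    return np.array([m[0,0]*c[0]/-c[2]+m[0,2], m[1,1]*-c[1]/-c[2]+m[1,2]])
def tri(obs):
    A=np.zeros((3,3));b=np.zeros(3)
    for f,p in obs:
        o,d=ray(f,p);d/=np.linalg.norm(d);Q=np.eye(3)-np.outer(d,d);A+=Q;b+=Q@o
    return np.linalg.solve(A,b)
def save(f,n): cv2.imwrite("pics/"+n,np.ascontiguousarray(f["pixels"][:,:,::-1]))
E
python3 - <<'E'
from h import *
F={}
for n in ["scene","side"]:
    f=ctrl.grab_frame(n);F[n]=f;save(f,n+"0.png");print(n,f.keys(),np.round(f["origin"],3),np.round(f["rotation"],3).tolist(),f["mtx"])
    for t in ["chamber_a","door","tab_left","tab_right","door_axis","hinge_a","hinge_b","slot_left","slot_right","beaker","slide_box","stain_jar","pin_left"]:
        try: print(t,[(np.round(x["position"]).tolist(),round(x["score"],2)) for x in ctrl.find_in(f,t)])
        except Exception as e: print(t,e)
pickle.dump(F,open("F0.pkl","wb"));print(ctrl.get_state())
E
```

```text
scene dict_keys(['pixels', 'mtx', 'origin', 'rotation', 'shot']) [0.937 0.59  1.096] [0.61, -0.015, 2.454] [[466.17804474   0.         330.96740267]
 [  0.         466.17804474 243.69156537]
 [  0.           0.           1.        ]]
chamber_a [([301.0, 183.0], 0.93), ([349.0, 272.0], 0.88)]
door [([397.0, 387.0], 0.93), ([454.0, 249.0], 0.77), ([314.0, 282.0], 0.59)]
tab_left [([454.0, 247.0], 0.76), ([319.0, 278.0], 0.71), ([423.0, 373.0], 0.66), ([298.0, 182.0], 0.58)]
tab_right [([303.0, 259.0], 0.7), ([378.0, 380.0], 0.65), ([458.0, 224.0], 0.43)]
door_axis [([454.0, 249.0], 0.91), ([312.0, 280.0], 0.64), ([396.0, 386.0], 0.59)]
hinge_a [([352.0, 270.0], 0.83), ([300.0, 185.0], 0.64)]
hinge_b [([352.0, 270.0], 0.83), ([300.0, 185.0], 0.64)]
slot_left [([304.0, 180.0], 0.72)]
slot_right [([303.0, 184.0], 0.75), ([303.0, 259.0], 0.27)]
beaker [([207.0, 230.0], 0.67)]
slide_box [([246.0, 301.0], 0.64)]
stain_jar [([300.0, 369.0], 0.71)]
pin_left [([454.0, 255.0], 0.72), ([420.0, 370.0], 0.69), ([318.0, 279.0], 0.54)]
side dict_keys(['pixels', 'mtx', 'origin', 'rotation', 'shot']) [
[... 998 characters left out ...]
  0.61486219, -0.01255181,  1.42340268,  0.00806102,
        1.1034337 , -0.04038612]), 'dq': array([ 7.06966238e-04, -3.76127361e-04, -6.13975334e-05,  2.40468812e-03,
        1.41184705e-03,  7.82474062e-04, -7.77136883e-04]), 'joint_torque': array([-3.39001790e-04, -4.58819354e+01,  2.08965889e-01, -1.66030651e+01,
       -6.11065747e-02,  1.32341371e-02,  2.32227848e-05]), 'ee_pos': array([ 6.49960654e-01, -3.49126527e-06,  2.29664024e-01]), 'tcp_rot': array([-3.14153536e+00, -4.17213973e-05,  1.57077866e+00]), 'contact_force': array([ 0.67647072, -0.54664356, -0.28449863]), 'torque': array([-0.01517045,  0.04517044,  0.01518971]), 'gripper_force': 0.0, 'finger_gap': 0.09314551551974849}
```

Run:
```python
import re
s=open('h.py').read().replace('np.array(f["rotation"])','R.from_euler("xyz",f["rotation"]).as_matrix()')
open('h.py','w').write(s)
import cv2,numpy as np
a=cv2.imread('pics/scene0.png');b=cv2.imread('pics/side0.png')
cv2.imwrite('pics/sc1.png',cv2.resize(a[100:460,170:650],(800,600),interpolation=cv2.INTER_CUBIC))
cv2.imwrite('pics/sd1.png',cv2.resize(b[110:470,100:580],(800,600),interpolation=cv2.INTER_CUBIC))
```

```text
(no output)
```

View pics/sc1.png

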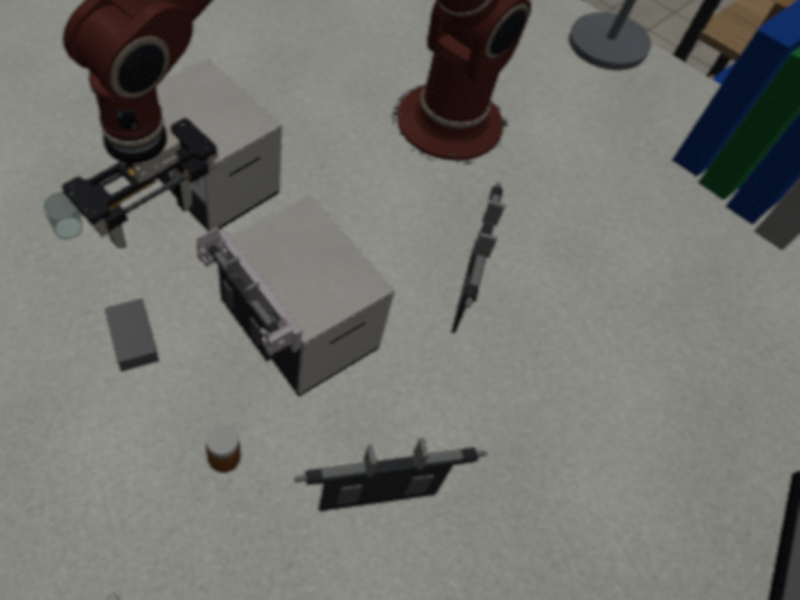

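View pics/sd1.png

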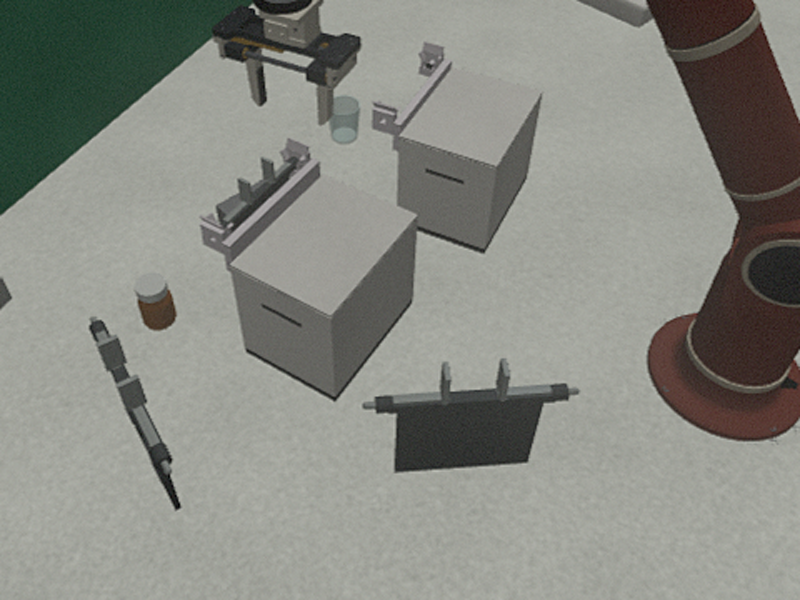

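```bash
cat > fit.py <<'E'
from h import *
from scipy.optimize import least_squares
F=pickle.load(open("F0.pkl","rb"))
C=lambda a,b,c:(75*a/1e3,b*.1,.178*c)
sc=lambda p:np.array(p)*.6+[170,100]-.2
sd=lambda p:np.array(p)*.6+[100,110]-.2
A=[("scene",sc(p),C(*c)) for p,c in [((310,197),(-1,-1,1)),((392,293),(-1,1,1)),((300,395),(1,1,0)),((380,347),(-1,1,0))]]+\
 [("side",sd(p),C(*c)) for p,c in [((328,310),(-1,1,1)),((417,215),(-1,-1,1)),((248,350),(1,1,0)),((335,398),(-1,1,0)),((412,303),(-1,-1,0)),((232,265),(1,1,1))]]
B=[("scene",sc(p),C(*c)) for p,c in [((210,60),(-1,-1,1)),((282,127),(-1,1,1)),((213,227),(1,1,0)),((280,190),(-1,1,0))]]+\
 [("side",sd(p),C(*c)) for p,c in [((543,95),(-1,-1,1)),((495,163),(-1,1,1)),((397,138),(1,1,1)),((400,205),(1,1,0)),((485,250),(-1,1,0)),((528,157),(-1,-1,0))]]
for n,D,x0 in [("A",A,[.6,.1,0]),("B",B,[.6,-.2,0])]:
    def r(q):
        T=R.from_euler("z",q[2])
        return np.concatenate([proj(F[c],T.apply(P)+[q[0],q[1],0])-p for c,p,P in D])
    s=least_squares(r,x0,loss="soft_l1");q=s.x
    print(n,np.round(q,4),np.round(r(q).reshape(-1,2),1).tolist())
    h=R.from_euler("z",q[2]).apply([.1,0,.2])+[q[0],q[1],0];print("hinge",h.round(4))
def two(t,a,b): print(t,tri([(F["scene"],a),(F["side"],b)]).round(3))
two("beaker",(207,230),(306,183));two("box",(246,301),(237,230));two("jar",(300,369),(188,292))
two("tabL",(319,278),(244,226))
E
python3 fit.py
```

```text
A [ 0.5057  0.1658 -0.1113] [[-1.4, -2.0], [-1.3, -2.0], [-3.3, 1.1], [-3.8, 1.0], [1.6, 4.3], [1.2, 0.2], [-1.6, 1.7], [0.2, 3.5], [1.0, 0.6], [-1.6, -0.1]]
hinge [0.6051 0.1546 0.2   ]
B [ 0.4346 -0.1592 -0.0143] [[-1.3, -1.7], [-0.6, -1.3], [-1.4, 5.2], [-1.0, 2.2], [0.7, -1.4], [1.6, 3.2], [1.2, -0.3], [-2.3, 12.4], [-0.2, 4.3], [0.1, 13.9]]
hinge [ 0.5346 -0.1607  0.2   ]
beaker [ 0.696 -0.234  0.026]
box [0.743 0.049 0.057]
jar [0.74  0.264 0.039]
tabL [0.618 0.182 0.223]
```

Request:
servo_tool(
  plan=[0, 0, -0.06, 0, 0, 0.18, 0, 0, -0.1, 0, 0, 0.36, 0.03, -0.01, -0.11, 0, 0, 0.54, 0.06, -0.02, -0.11, 0, 0, 0.72, 0.09, -0.03, -0.11, 0, 0, 0.9, 0.12, -0.04, -0.11, 0, 0, 1.08, 0.155, -0.045, -0.11, 0, 0, 1.26, 0.155, -0.045, -0.11, 0, 0, 1.44, 0.155, -0.045, -0.11, 0, 0, 1.62, 0.155, -0.045, -0.11, 0, 0, 1.68],
)

```text
time_s: 2.65
ee_pos: [0.6048, 0.1554, 0.3396]
tcp_rot: [3.141, 0.0, -0.111]
contact_force: [-0.8, -0.7, 0.4]
finger_gap: 0.0927
gripper_force: 0.0
```

Run:
```python
from h import *
s=ctrl.get_state();print(s["time_s"],s["ee_pos"],s["tcp_rot"],s["joint_positions"].round(2))
F={}
for n in ["wrist","side","scene"]:
    f=ctrl.grab_frame(n);F[n]=f;save(f,n+"1.png")
pickle.dump(F,open("F1.pkl","wb"))
f=F["wrist"];print(f["origin"],f["rotation"],f["mtx"])
for t in ["tab_left","tab_right","slot_left","slot_right","pin_left","pin_right","door_axis"]:
    print(t,[(np.round(x["position"],1).tolist(),round(x["score"],2)) for x in ctrl.find_in(f,t)])
```

```text
2.65 [0.60482425 0.15537367 0.3395977 ] [ 3.14143064e+00  1.47492352e-04 -1.11248338e-01] [-0.51  0.52  0.4   1.33 -0.2   1.33 -1.8 ]
[0.67117996 0.14762269 0.49511611] [-2.44184214e-01 -1.90327721e-04 -1.68247627e+00] [[365.34179341   0.         305.39000866]
 [  0.         365.34179341 236.50230569]
 [  0.           0.           1.        ]]
tab_left [([262.5, 220.2], 0.79), ([5.6, 276.3], 0.5)]
tab_right [([26.5, 199.6], 0.93), ([352.0, 219.2], 0.74), ([202.0, 100.0], 0.69), ([305.8, 280.3], 0.54)]
slot_left [([614.2, 92.7], 0.64), ([547.3, 266.2], 0.58)]
slot_right [([548.6, 264.2], 0.79)]
pin_left [([264.0, 222.4], 0.96), ([3.9, 275.4], 0.53)]
pin_right [([351.5, 224.6], 0.97), ([26.3, 200.5], 0.74), ([547.5, 267.6], 0.53)]
door_axis [([310.8, 216.8], 0.91), ([224.1, 416.2], 0.86), ([50.7, 217.5], 0.68)]
```

View pics/wrist1.png

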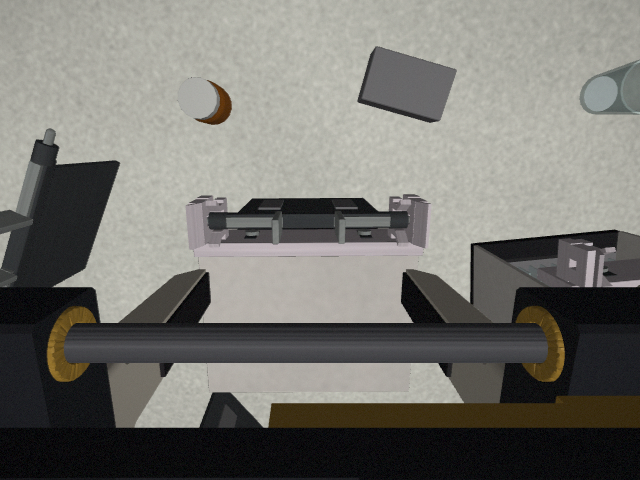

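Run:
```python
from h import *
F=pickle.load(open("F1.pkl","rb"));f=F["wrist"]
im=f["pixels"]
cv2.imwrite("pics/w1c.png",cv2.resize(im[180:300,175:440],(795,360),interpolation=cv2.INTER_CUBIC)[:,:,::-1])
for p,z in [((213,220),.204),((409,219),.204),((187,205),.228),((427,205),.228),((275,215),.242),((342,215),.242),((195,255),.178),((424,255),.178)]: print(p,z,atz(f,p,z).round(4))
```

```text
(213, 220) 0.204 [0.6212 0.2287 0.204 ]
(409, 219) 0.204 [0.6043 0.0705 0.204 ]
(187, 205) 0.228 [0.6386 0.2391 0.228 ]
(427, 205) 0.228 [0.6188 0.0632 0.228 ]
(275, 215) 0.242 [0.6264 0.1741 0.242 ]
(342, 215) 0.242 [0.6211 0.1273 0.242 ]
(195, 255) 0.178 [0.5866 0.2577 0.178 ]
(424, 255) 0.178 [0.5635 0.0515 0.178 ]
```

View pics/w1c.png

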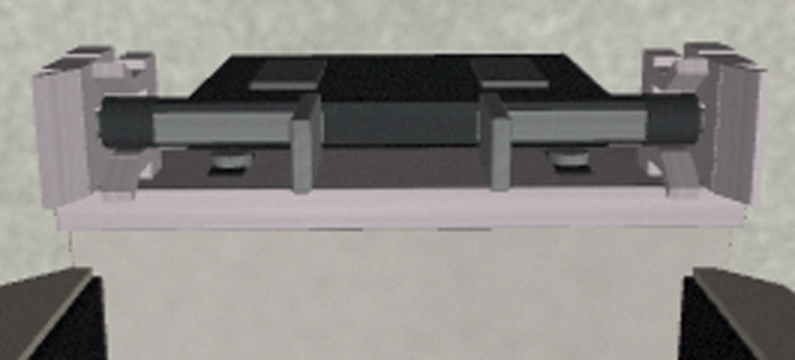

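Run:
```python
from h import *
F=pickle.load(open("F1.pkl","rb"));f=F["wrist"]
P=[atz(f,p,z) for p,z in [((272,230.7),.242),((345,230.7),.242),((208.3,220.3),.201),((409.3,220),.201)]]
for a,b in [(0,1),(2,3)]:
    m=(P[a]+P[b])/2;d=P[a]-P[b];print(m.round(4),np.linalg.norm(d).round(4),np.arctan2(-d[0],d[1]).round(4))
```

```text
[0.6125 0.1519 0.242 ] 0.0519 -0.1117
[0.6118 0.1514 0.201 ] 0.1649 -0.1102
```

Request:
servo_tool(
  plan=[0.0076, 0.003, 0.05, 0, 0, 0, 0.0076, 0.003, 0.09, 0, 0, 0, 0.0076, 0.003, 0.1176, 0, 0, 0, 0.0076, 0.003, 0.1176, 0, 0, 0],
)

```text
time_s: 3.65
ee_pos: [0.6112, 0.1511, 0.2202]
tcp_rot: [3.14, 0.004, -0.109]
contact_force: [-0.0, -0.4, 0.4]
finger_gap: 0.0927
gripper_force: 0.0
```

Request:
servo_tool(
  plan=[0, 0, 0, 0, 0, 0, 0, 0, 0, 0, 0, 0, 0, 0, 0, 0, 0, 0, 0, 0, 0, 0, 0, 0, 0, 0, 0, 0, 0, 0, 0, 0, 0, 0, 0, 0],
  jaw=1,
  grip_force=45,
)

```text
time_s: 4.4
ee_pos: [0.6123, 0.1509, 0.2224]
tcp_rot: [3.141, -0.0, -0.109]
contact_force: [-1.3, -0.6, 2.4]
finger_gap: 0.0381
gripper_force: 9.4
```

Run:
```python
from h import *
s=ctrl.get_state();print({k:np.round(s[k],4) for k in ["time_s","ee_pos","tcp_rot","contact_force","torque","finger_gap","gripper_force"]})
f=ctrl.grab_frame("wrist");save(f,"wrist2.png");im=f["pixels"]
cv2.imwrite("pics/w2.png",im[100:400,120:520][:,:,::-1])
```

```text
{'time_s': np.float64(4.4), 'ee_pos': array([0.6123, 0.1509, 0.2224]), 'tcp_rot': array([ 3.1413e+00, -2.0000e-04, -1.0920e-01]), 'contact_force': array([-1.3045, -0.629 ,  2.3938]), 'torque': array([0.1765, 0.2596, 0.0189]), 'finger_gap': np.float64(0.0381), 'gripper_force': np.float64(9.3905)}
```

View pics/w2.png

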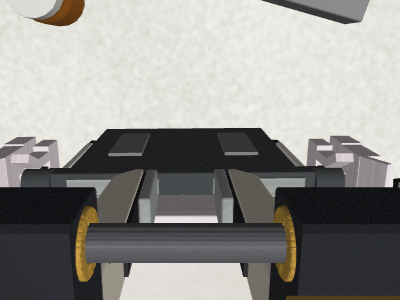

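Request:
servo_tool(
  plan=[0, 0, 0, 0, 0, 0, 0, 0, 0, 0, 0, 0, 0, 0, 0, 0, 0, 0, 0, 0, 0, 0, 0, 0, 0, 0, 0, 0, 0, 0, 0, 0, 0, 0, 0, 0],
)

```text
time_s: 5.2
ee_pos: [0.6125, 0.1519, 0.2232]
tcp_rot: [-3.14, -0.001, -0.109]
contact_force: [-1.8, 0.9, 5.2]
finger_gap: 0.0251
gripper_force: 45.0
```

Request:
servo_tool(
  plan=[0, 0, -0.006, 0, 0, 0, 0, 0, -0.015, 0, 0, 0, 0, 0, -0.03, 0, 0, 0, 0, 0, -0.05, 0, 0, 0, 0, 0, -0.08, 0, 0, 0, 0, 0, -0.12, 0, 0, 0, 0, 0, -0.15, 0, 0, 0, 0, 0, -0.17, 0, 0, 0, 0, 0, -0.17, 0, 0, 0],
)

```text
time_s: 6.32
ee_pos: [0.6129, 0.1506, 0.3941]
tcp_rot: [-3.141, -0.004, -0.11]
contact_force: [0.0, -0.2, -3.1]
finger_gap: 0.0248
gripper_force: 45.0
```

Run:
```python
from h import *
f=ctrl.grab_frame("side");save(f,"side3.png");g=ctrl.grab_frame("wrist");save(g,"wrist3.png")
cv2.imwrite("pics/c3.png",np.hstack([cv2.resize(f["pixels"][60:360,150:550],(400,300)),cv2.resize(g["pixels"],(400,300))])[:,:,::-1])
print({k:np.round(v,4) for k,v in ctrl.get_state().items() if k in("torque","contact_force","joint_positions")})
```

```text
{'joint_positions': array([-0.4927,  0.5121,  0.4015,  1.1981, -0.1934,  1.4698, -1.7986]), 'contact_force': array([ 0.8298,  0.2609, -3.6205]), 'torque': array([0.1001, 0.1192, 0.0101])}
```

View pics/c3.png

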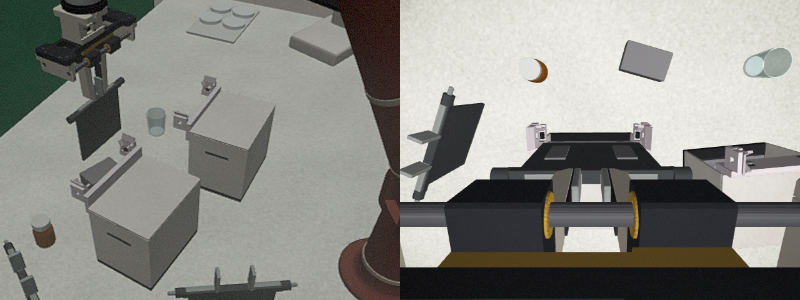

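Request:
servo_tool(
  plan=[-0.003, 0.03, 0, 0, 0, 0, -0.01, 0.08, 0, 0, 0, -0.02, -0.016, 0.135, 0, 0, 0, -0.04, -0.023, 0.19, 0, 0, 0, -0.06, -0.029, 0.245, 0, 0, 0, -0.08, -0.034, 0.29, 0, 0, 0, -0.096, -0.037, 0.319, 0, 0, 0, -0.096, -0.037, 0.319, 0, 0, 0, -0.096, -0.037, 0.319, 0, 0, 0, -0.096],
)

```text
time_s: 7.55
ee_pos: [0.5407, -0.1604, 0.391]
tcp_rot: [-3.14, 0.002, -0.012]
contact_force: [-0.0, -0.3, -3.4]
finger_gap: 0.0251
gripper_force: 45.0
```

Run:
```python
from h import *
g=ctrl.grab_frame("wrist");save(g,"wrist4.png");a=cv2.imread("pics/wrist3.png")
pickle.dump(g,open("g4.pkl","wb"))
q=lambda i:cv2.resize(i[180:300,180:480],(750,300),interpolation=cv2.INTER_CUBIC)
cv2.imwrite("pics/c4.png",np.vstack([q(a),q(g["pixels"][:,:,::-1])]))
print({k:np.round(v,4) for k,v in ctrl.get_state().items() if k in("time_s","contact_force","torque","ee_pos","tcp_rot","joint_positions")},g["origin"],g["rotation"])
```

```text
{'time_s': np.float64(7.6), 'joint_positions': array([-0.0342,  0.3901,  0.4454,  1.3997, -0.1684,  1.3912, -1.1691]), 'ee_pos': array([ 0.541 , -0.1599,  0.3912]), 'tcp_rot': array([-3.1398e+00,  1.5000e-03, -1.0500e-02]), 'contact_force': array([ 0.3042, -0.2256, -3.279 ]), 'torque': array([0.1391, 0.0858, 0.0134])} [ 0.60771069 -0.16187363  0.54637575] [-0.24588282  0.00198606 -1.5829782 ]
```

View pics/c4.png

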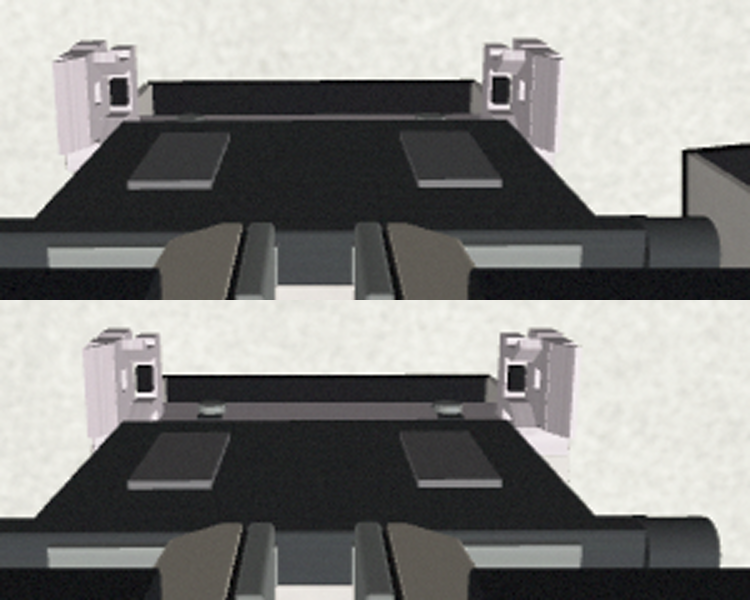

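Run:
```python
from h import *
from scipy.optimize import least_squares
def holes(im):
    g=cv2.cvtColor(im,cv2.COLOR_BGR2GRAY);out=[]
    m=(g<55).astype(np.uint8);n,l,s,c=cv2.connectedComponentsWithStats(m)
    return [(c[i].round(2).tolist(),s[i,2:5].tolist()) for i in range(1,n) if 25<s[i,4]<200 and 190<c[i][1]<250 and 200<c[i][0]<420]
for k in "34": print(k,holes(cv2.imread(f"pics/wrist{k}.png")))
g=pickle.load(open("g4.pkl","rb"))
# camera in tool
Tt=R.from_euler("xyz",[-3.1398,.0015,-.0105]);p=np.array([.541,-.1599,.3912])
Rc=R.from_euler("xyz",g["rotation"]);o=Tt.inv().apply(g["origin"]-p);Rr=Tt.inv()*Rc
def cam(p,e):
    T=R.from_euler("xyz",e);return dict(mtx=g["mtx"],origin=np.array(p)+T.apply(o),rotation=(T*Rr).as_euler("xyz"))
fa=cam([.6129,.1506,.3941],[3.1416,0,-.11]);fb=cam([.541,-.1599,.3912],[3.1416,0,-.0115])
cr=lambda a,b:np.array([a,b])/2.5+180-.3
H={"A":(fa,cr(119,91),cr(500,90)),"B":(fb,cr(146,78),cr(516,78)),"B_rep":(g,cr(146,78),cr(516,78))}
for n,(f,l,r) in H.items():
    fun=lambda q:np.concatenate([proj(f,q[:3]+R.from_euler("z",q[3]).apply([0,s*.082,0]))-x for s,x in((1,l),(-1,r))])
    s=least_squares(fun,[.57,0,.2,0],x_scale=[.1,.1,.1,.1]);print(n,s.x.round(4),s.cost)
```

```text
3 [([379.61, 215.4], [7, 10, 62]), ([227.09, 216.44], [7, 10, 64])]
4 [([237.38, 211.03], [6, 11, 63]), ([386.0, 210.67], [7, 10, 64])]
A [ 0.606   0.1526  0.1625 -0.109 ] 5.355671348854076e-25
B [ 0.537  -0.1681  0.1468 -0.0131] 2.4233807008389483e-27
B_rep [ 0.5366 -0.1676  0.1468 -0.0118] 8.077935669463161e-28
```

Run:
```python
from h import *
from scipy.optimize import least_squares
g=pickle.load(open("g4.pkl","rb"))
Tt=R.from_euler("xyz",[-3.1398,.0015,-.0105]);p=np.array([.541,-.1599,.3912])
Rc=R.from_euler("xyz",g["rotation"]);o=Tt.inv().apply(g["origin"]-p);Rr=Tt.inv()*Rc
def cam(p,e):
    T=R.from_euler("xyz",e);return dict(mtx=g["mtx"],origin=np.array(p)+T.apply(o),rotation=(T*Rr).as_euler("xyz"))
fa=cam([.6129,.1506,.3941],[3.1416,0,-.11]);fb=cam([.541,-.1599,.3912],[3.1416,0,-.0115])
H={"A":(fa,(227.1,216.4),(379.6,215.4)),"B":(fb,(237.4,211.1),(386,210.7)),"B_rep":(g,(237.4,211.1),(386,210.7))}
print(fa["origin"],fb["origin"])
for n,(f,l,r) in H.items():
  for h in (.0745,):
    fun=lambda q:np.concatenate([proj(f,q[:3]+R.from_euler("z",q[3]).apply([0,s*h,0]))-x for s,x in((1,l),(-1,r))])
    s=least_squares(fun,[.57,0,.2,0],x_scale=[.1,.1,.1,.1]);q=s.x;print(n,h,q.round(4),s.cost)
    for z in (.187,.193,.2): print(z,((atz(f,l,z)+atz(f,r,z))/2).round(4))
```

```text
[0.67888368 0.14231047 0.54937769] [ 0.60747904 -0.16166046  0.54647769]
A 0.0745 [ 0.6127  0.1518  0.1982 -0.105 ] 4.0389678347315804e-27
0.187 [0.6106 0.1521 0.187 ]
0.193 [0.6117 0.152  0.193 ]
0.2 [0.613  0.1518 0.2   ]
B 0.0745 [ 0.5437 -0.1671  0.1848 -0.0104] 1.0905213153775267e-26
0.187 [ 0.5441 -0.167   0.187 ]
0.193 [ 0.5451 -0.1669  0.193 ]
0.2 [ 0.5464 -0.1668  0.2   ]
B_rep 0.0745 [ 0.5434 -0.1667  0.1848 -0.0091] 2.4233807008389483e-27
0.187 [ 0.5438 -0.1666  0.187 ]
0.193 [ 0.5448 -0.1666  0.193 ]
0.2 [ 0.5461 -0.1665  0.2   ]
```

Request:
servo_tool(
  plan=[0.0025, 0.0068, 0.01, 0, 0, 0.001, 0.0025, 0.0068, 0.04, 0, 0, 0.001, 0.0025, 0.0068, 0.075, 0, 0, 0.001, 0.0025, 0.0068, 0.105, 0, 0, 0.001, 0.0025, 0.0068, 0.121, 0, 0, 0.001, 0.0025, 0.0068, 0.121, 0, 0, 0.001, 0.0025, 0.0068, 0.121, 0, 0, 0.001],
)

```text
time_s: 8.48
ee_pos: [0.5437, -0.1688, 0.2715]
tcp_rot: [3.141, -0.001, -0.014]
contact_force: [0.3, 0.1, -3.3]
finger_gap: 0.0248
gripper_force: 45.0
```

Run:
```python
from h import *
g=ctrl.grab_frame("wrist");save(g,"wrist5.png");s=ctrl.grab_frame("side");save(s,"side5.png")
pickle.dump(g,open("g5.pkl","wb"))
q=lambda i,k:cv2.resize(i,k,interpolation=cv2.INTER_CUBIC)
cv2.imwrite("pics/c5.png",np.vstack([q(g["pixels"][170:290,150:470],(800,300)),q(s["pixels"][100:250,200:600],(800,300))])[:,:,::-1])
print({k:np.round(v,4) for k,v in ctrl.get_state().items() if k in("time_s","contact_force","torque","ee_pos","tcp_rot")},g["origin"],g["rotation"])
```

```text
{'time_s': np.float64(8.575), 'ee_pos': array([ 0.5437, -0.1689,  0.272 ]), 'tcp_rot': array([ 3.1409e+00, -2.0000e-03, -1.3800e-02]), 'contact_force': array([ 1.2089,  0.3343, -2.9077]), 'torque': array([ 0.0268,  0.1215, -0.0446])} [ 0.61024678 -0.16995239  0.42714678] [-2.42893121e-01 -5.72493981e-04 -1.58480733e+00]
```

View pics/c5.png

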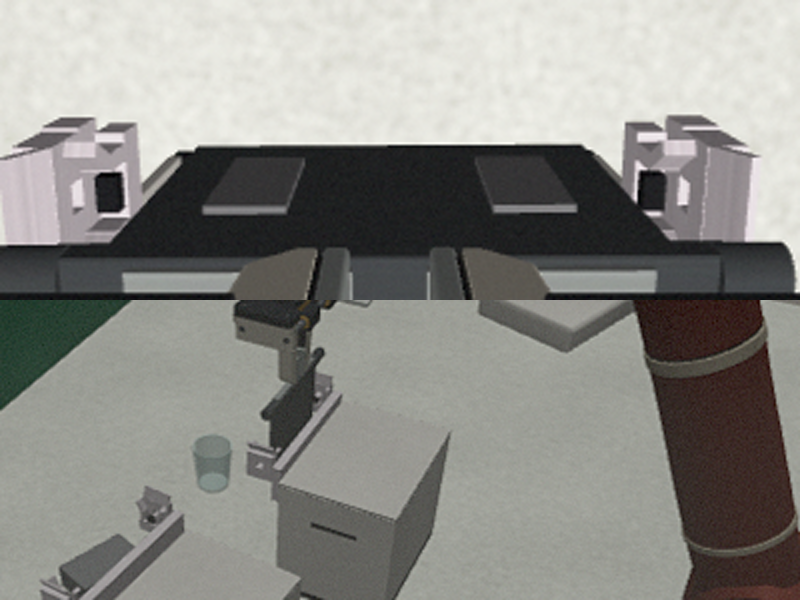

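Run:
```python
from h import *
from scipy.optimize import least_squares
f=pickle.load(open("g5.pkl","rb"));im=f["pixels"]
m=(cv2.cvtColor(im,cv2.COLOR_RGB2GRAY)<55).astype(np.uint8);n,_,s,c=cv2.connectedComponentsWithStats(m)
print([(c[i].round(1).tolist(),s[i,2:].tolist()) for i in range(1,n) if s[i,4]>60 and s[i,4]<600])
l,r=(193.7,246.9),(410.1,246.9)
fun=lambda q:np.concatenate([proj(f,q[:3]+R.from_euler("z",q[3]).apply([0,s*.0745,0]))-x for s,x in((1,l),(-1,r))])
print(least_squares(fun,[.57,0,.2,0],x_scale=[.1]*4).x.round(4))
for z in(.186,.2): print(((atz(f,l,z)+atz(f,r,z))/2).round(4))
# tab check: gripper centre & door tabs
for p in [(150+335/2.5,170+255/2.5),(150+445/2.5,170+255/2.5)]: print(atz(f,p,.27+.02).round(4))
```

```text
[([193.3, 246.5], [11, 16, 160]), ([36.8, 283.5], [11, 67, 327]), ([265.6, 368.6], [6, 14, 61]), ([345.0, 369.0], [6, 14, 67])]
[ 0.5428 -0.1668  0.1847 -0.0142]
[ 0.5432 -0.1668  0.186 ]
[ 0.5471 -0.167   0.2   ]
[ 0.5619 -0.1609  0.29  ]
[ 0.5616 -0.1783  0.29  ]
```

Request:
servo_tool(
  plan=[-0.0005, -0.0024, 0, 0, 0, 0, -0.0005, -0.0024, 0.005, 0, 0, 0, -0.0005, -0.0024, 0.015, 0, 0, 0, -0.0005, -0.0024, 0.024, 0, 0, 0, -0.0005, -0.0024, 0.03, 0, 0, 0, -0.0005, -0.0024, 0.035, 0, 0, 0, -0.0005, -0.0024, 0.038, 0, 0, 0, -0.0005, -0.0024, 0.038, 0, 0, 0],
)

```text
time_s: 9.57
ee_pos: [0.5426, -0.1663, 0.2329]
tcp_rot: [-3.142, 0.0, -0.014]
contact_force: [-0.1, 0.1, -3.3]
finger_gap: 0.025
gripper_force: 45.0
```

Request:
servo_tool(
  plan=[0, 0, 0.002, 0, 0, 0, 0, 0, 0.004, 0, 0, 0, 0, 0, 0.006, 0, 0, 0, 0, 0, 0.008, 0, 0, 0, 0, 0, 0.01, 0, 0, 0, 0, 0, 0.012, 0, 0, 0, 0, 0, 0.013, 0, 0, 0, 0, 0, 0.013, 0, 0, 0],
)

```text
time_s: 10.58
ee_pos: [0.5426, -0.1663, 0.22]
tcp_rot: [-3.142, 0.0, -0.014]
contact_force: [0.5, -0.7, -2.3]
finger_gap: 0.0249
gripper_force: 45.0
```

Now 1 mm per row with force readout.

Request:
servo_tool(
  plan=[0, 0, 0.001, 0, 0, 0, 0, 0, 0.002, 0, 0, 0, 0, 0, 0.003, 0, 0, 0, 0, 0, 0.004, 0, 0, 0, 0, 0, 0.004, 0, 0, 0],
)

```text
time_s: 11.2
ee_pos: [0.5426, -0.1663, 0.216]
tcp_rot: [-3.142, 0.0, -0.014]
contact_force: [0.2, 0.2, -3.3]
finger_gap: 0.0247
gripper_force: 45.0
```

Request:
servo_tool(
  plan=[0, 0, 0.001, 0, 0, 0, 0, 0, 0.002, 0, 0, 0, 0, 0, 0.002, 0, 0, 0],
)

```text
time_s: 11.58
ee_pos: [0.5428, -0.1664, 0.2149]
tcp_rot: [-3.142, -0.001, -0.014]
contact_force: [-1.6, 0.5, 3.0]
finger_gap: 0.0251
gripper_force: 45.0
```

Request:
servo_tool(
  plan=[0, 0, 0.001, 0, 0, 0, 0, 0, 0.002, 0, 0, 0, 0, 0, 0.003, 0, 0, 0, 0, 0, 0.003, 0, 0, 0],
)

```text
time_s: 12.08
ee_pos: [0.5428, -0.1664, 0.2113]
tcp_rot: [3.142, -0.0, -0.014]
contact_force: [-1.9, 0.5, 5.2]
finger_gap: 0.0253
gripper_force: 45.0
```

Request:
servo_tool(
  plan=[0, 0, 0.001, 0, 0, 0, 0, 0, 0.002, 0, 0, 0, 0, 0, 0.002, 0, 0, 0],
)

```text
time_s: 12.45
ee_pos: [0.5428, -0.1664, 0.2096]
tcp_rot: [-3.142, -0.001, -0.014]
contact_force: [-2.2, 0.3, 6.5]
finger_gap: 0.0252
gripper_force: 45.0
```

Request:
servo_tool(
  plan=[0, 0, 0.0005, 0, 0, 0, 0, 0, 0.001, 0, 0, 0, 0, 0, 0.001, 0, 0, 0],
)

```text
time_s: 12.82
ee_pos: [0.5428, -0.1664, 0.2091]
tcp_rot: [-3.141, -0.001, -0.014]
contact_force: [-3.5, 2.1, 8.3]
finger_gap: 0.0252
gripper_force: 45.0
```

Request:
servo_tool(
  plan=[0, 0, 0.0005, 0, 0, 0, 0, 0, 0.0007, 0, 0, 0, 0, 0, 0.0007, 0, 0, 0],
)

```text
time_s: 13.2
ee_pos: [0.5428, -0.1664, 0.209]
tcp_rot: [-3.141, -0.001, -0.014]
contact_force: [-4.5, 1.6, 12.0]
finger_gap: 0.0249
gripper_force: 45.0
```

Request:
servo_tool(
  plan=[0, 0, 0, 0, 0, 0, 0, 0, 0, 0, 0, 0, 0, 0, 0, 0, 0, 0, 0, 0, 0, 0, 0, 0, 0, 0, 0, 0, 0, 0, 0, 0, 0, 0, 0, 0],
  jaw=0.14,
)

```text
time_s: 13.95
ee_pos: [0.5433, -0.167, 0.2087]
tcp_rot: [3.14, -0.002, -0.014]
contact_force: [-2.4, 0.9, 8.7]
finger_gap: 0.0401
gripper_force: 7.9
```

Request:
servo_tool(
  plan=[0, 0, 0, 0, 0, 0, 0, 0, 0, 0, 0, 0, 0, 0, 0, 0, 0, 0, 0, 0, 0, 0, 0, 0, 0, 0, 0, 0, 0, 0, 0, 0, 0, 0, 0, 0],
  jaw=-0.6,
)

```text
time_s: 14.7
ee_pos: [0.5426, -0.1663, 0.2071]
tcp_rot: [3.142, 0.0, -0.014]
contact_force: [0.1, 0.5, -0.1]
finger_gap: 0.0748
gripper_force: 0.0
```

Request:
servo_tool(
  plan=[0, 0, 0, 0, 0, 0, 0, 0, 0, 0, 0, 0, 0, 0, -0.01, 0, 0, 0, 0, 0, -0.03, 0, 0, 0, 0, 0, -0.07, 0, 0, 0, 0, 0, -0.12, 0, 0, 0, 0, 0, -0.15, 0, 0, 0, 0, 0, -0.15, 0, 0, 0],
  jaw=-0.9,
)

```text
time_s: 15.7
ee_pos: [0.5437, -0.1672, 0.3607]
tcp_rot: [3.14, -0.007, -0.014]
contact_force: [-0.6, 0.0, -0.6]
finger_gap: 0.0884
gripper_force: 0.0
```

Run:
```python
from h import *
g=ctrl.grab_frame("wrist");s=ctrl.grab_frame("side")
q=lambda i,k:cv2.resize(i,k,interpolation=cv2.INTER_CUBIC)
cv2.imwrite("pics/c6.png",np.vstack([q(g["pixels"][150:270,150:470],(800,300)),q(s["pixels"][130:280,200:600],(800,300))])[:,:,::-1])
f=g
for p,z in[((150+0,0),.2)]:pass
pickle.dump(g,open("g6.pkl","wb"))
```

View pics/c6.png

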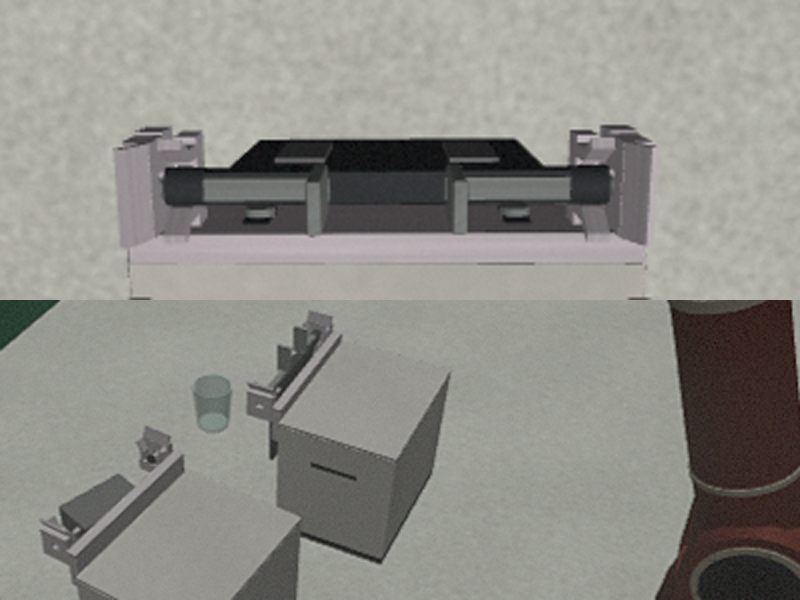

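```bash
python3 -c "
from cell import ctrl
print(ctrl.finish_job())"
```

```text
the job is handed in; nothing more can be done
None
```

The door is off the empty chamber and hanging on the slide chamber. The last camera check showed both pins out in their holes, the gripper was clear of it, and I handed the job in at about 16 s; no verdict came back.

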